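Trip-test the bench power box

ROBOT

A 6-joint arm with a two-finger parallel gripper is mounted at the origin on the work surface. World frame = base frame: x ahead of the robot, y to its left, z up, the work surface at z = 0. Lengths are in m, angles in degrees, forces in N, time in s.
With the tool pointing down it reaches from about 0.4 to 0.825 m from the base axis. Payload 7 kg.
Tool frame: the origin (TCP) lies at the centre of the arm's flange, where the gripper is bolted on; the fingertips stand 178 mm ahead of it and the grasp point (between the pads) lies 159 mm ahead of it; z points along the fingers, y is the line along which they close (so a half turn about z gives the same grasp; the last joint's range is limited). The gripper opens to 88 mm and grips with 3 to 60 N. Pads are 19 mm wide; open, the fingers measure 130 mm over their backs; the gripper's body (78 mm by 193 mm) begins 47 mm behind the grasp point.
Start: joints at [91.851, 20.546, 0.682, 0, -70.136, -16.507], TCP at [0.171, 0.653, 0.405] pointing down, gripper open.
Joint ranges: [-176.03, 176.03], [-82.01, 121.73], [-58.28, 71.71], [-173.87, 95.51], [-174.79, -0.11], [-173.66, 173.66]. Speed limits (degrees/s): [136.94, 136.94, 172.46, 180, 180, 180].

INTERFACE

Orientations are given as [roll, pitch, yaw] about the fixed x, y, z axes, in that order (R = Rz(yaw) Ry(pitch) Rx(roll)).
In Python, from plant import telemetry, snapshot, workorder, nets gives the robot as it stands.
- The arm moves only by the shell command python3 -m creep 'ROWS'. ROWS is JSON, a list that holds one entry, the list of rows, each a list of 5 numbers: the shift along the tool's x, y, z normalised to -1 to 1, where 1 is 0.2 m, then the turn about the tool's z normalised to -1 to 1, where 1 is pi/2 rad, then the opening, from 0 (shut) to 1 (fully open). In form: [[[x, y, z, spin, hand], ...]]. A call has 1 to 8 rows; each row shifts and turns the commanded pose from where the row before left it, along the tool's axes as they then stand; what a row does not reach is not made up. A row lasts 1/12 s, in which the tool goes at most 41.7 mm and 7.16 degrees, less where a joint would pass 70% of its speed; a pose out of reach is approached as far as the arm can. A call with a number of a shift or a turn outside -1 to 1 is refused whole. A call with a gripper value outside its range is refused whole. The fingers move at their own pace and stop on an object; the grip force is fixed at half the most. Time passes only in rows, so rows that do not move let the fingers close. It gives the time, the measured TCP pose, the force, the opening and the grip force at its end, in the units of the state.
- telemetry.get_obs(): the state, without advancing time (a new reading comes with each control period).
- snapshot(name): name is "scene" or "top" or "wrist"; returns a dict with "frame" (400x640x3 uint8, red, green, blue), "fx", "fy", "cx", "cy" (pixels), "k1" (the pictures are not rectified: a ray, as slopes to the right and down, at radius r is drawn at 1 + k1 r^2 times it, then the intrinsics apply), "rvec" (rotation vector, rad) and "tvec" (3), from world to camera coordinates, as OpenCV has them; the wrist camera has in their place "mount" (4x4, takes a point from camera to tool coordinates, whose origin is the TCP and whose axes are the flange's). Camera axes: x right, y down, z forward; pixel columns grow to the right and rows downward; lengths in m; the calibration is good to about 2 mm. A picture is of the moment at which its call begins: read the wrist's pose just before it. There is no depth.
- workorder.close_job(): hands the job in; it is judged then, once.
Trained networks look in a picture, given as the dict that the camera call returned (one of the last four; its "shot" number tells which), for a name from the list of things; names that differ only in an ending like _2 or _b are one class to them, and where a whole thing is asked for, a point or a joint stands for the part that bears it (a point fixed in the world has none). Each returns a list of dicts, best first, with "confidence" (0 to 1); they miss things now and then, are a little off and sometimes report something else, mostly with a low value. They report only what shows in the picture. A call takes as long as a camera call.
- nets.find_in(picture, query): "uv" ([column, row] in pixels, amid what is visible of it).
- nets.masks_of(picture, query): "region" (400x640 bool, what is visible of it) and "uv" ([column, row] in pixels, amid what is visible of it).
- nets.landmark_of(picture, query): "uv" ([column, row] in pixels: a listed point, or the origin of a listed thing).
The state is a dict: "clock": time; "joint_pos": joint angles; "qvel": joint speeds; "tau": joint torques, N m; "tool_pos": TCP position; "orientation": TCP orientation; "force": force on the tool from outside, world axes, zero at the start; "moment": the same for the moment, N m; "opening": finger opening in m; "gripper_force": force on a finger pad.
Only numpy, scipy, OpenCV 4.12 (cv2) and the standard library are available. Lean on these libraries where they do the work, as an engineer would, in place of code of your own. Each camera call takes 0.05 s, during which the arm holds its last target. There are 200 camera calls.

TASK

Do the safety test on the workshop's bench power box: press the round test button and keep it down until the lever drops, then lift the lever back up until it stands by itself again. Last, fold the button's guard flap shut; leave everything else on the bench where it is.

Things in the scene. Friction and masses are not known exactly. Their poses are not given: they have to be found in the camera images.
- power_box: grey plastic power box, 220 (x) x 280 (y) x 70 mm high, screwed to the bench. Origin at the centre of its underside, z up, its front faces its -x (towards the robot); the lever is on its left half (+y), the test button with the guard on its right half (-y)
- test_button (a joint): the round test button's travel in m: 0 released, 0.008 fully down; it springs back. The lever trips at about 5 to 6 mm; 4 to 5 N presses it fully
- button_top (a point): centre of the top face of the test button, 40 mm across, in a black collar 56 mm across and 10 mm high on the box's top; 94 mm above the bench when released
- lever (a joint): the lever's angle in rad: 0 standing up (10 degrees past vertical, leaning to the box's +x, where it rests by its own weight), 1.431 dropped (fallen towards the box's -x, 18 degrees above level). Upright is at 0.17: past that on the way up it falls to 0, otherwise it drops again
- lever_grip (a point): middle of the lever's black grip, 120 mm from the lever's hinge; the grip is 28 mm wide (y), 24 mm thick (x) and 60 mm long (z, along the lever), so the lever ends 30 mm beyond this point; steel arm 14 mm wide below it. Site axes turn with the lever: z along the lever away from the hinge, y along the hinge. About 1 N at the grip lifts it
- lever_hinge (a point): the lever's hinge axis (along the box's y), fixed on the box 85 mm above the bench; axes as the box. Black cheeks, 36 mm both across y and in height above the box's top, stand beside the hinge
- guard (a joint): angle of the guard flap over the test button in rad: 0 shut (level over the button), about 1.95 to 2.3 at the start (standing open, outwards). Stiff hinge: it stays where left, about 1 N at its free edge moves it
- guard_hinge (a point): the guard's hinge axis (along the box's x), fixed on the box 102 mm above the bench on the button's right (-y) side; axes as the box. The flap is a white plate 90 x 90 x 4 mm with a 18 mm deep rim round its three free sides on the inner face; shut, it reaches from the hinge 90 mm to the box's +y
- guard_edge (a point): middle of the guard's free edge, on its outer face, 90 mm from the hinge; shut, it is 106 mm above the bench
- tape: roll of paper tape lying flat on the power box's top behind the guard, 84 mm across, 25 mm high; bystander; origin at the middle of its underside
- blank: block of pale wood 55 x 110 x 45 mm lying in front of the power box; bystander; origin at the middle of its underside
- jar: jar 60 mm across, 85 mm tall, right of the power box; bystander; origin at the middle of its underside
- mallet: wooden hammer lying to the left of the power box; bystander; origin at the middle of its length
- glue_brush: brush lying behind the power box; bystander; origin at the middle of its length
- tin: tin 84 mm across, 110 mm tall, holding wooden sticks up to 230 mm tall, left or right of the power box; bystander; origin at the middle of its underside
- pencil_block: pencil stand, wooden block 160 x 65 x 50 mm with upright pencils up to 165 mm tall, left or right of the power box; bystander; origin at the middle of its underside

How it is judged (in metres and radians):
On the way, in this order (a step that is already met when the one before it is completed fails the run):
1. the test button is pressed while the lever still stands and is not touched (value of joint test_button above 0.003 m and value of joint lever below 0.9 rad and contact force between the fingers and lever below 0.3 N).
2. the lever has dropped, untouched, with the test button still held down (value of joint test_button above 0.003 m and value of joint lever above 1.3 rad and contact force between the fingers and lever below 0.3 N).
3. the lever is back up and stands by itself, the guard not yet shut (value of joint lever below 0.1 rad and contact force between the fingers and lever below 0.3 N and value of joint guard above 0.3 rad), for 0.2 s.
At the end, for the whole second after the job is handed in: The lever stands up at rest (within 0.1 rad of its up stop), the guard flap is shut (within 0.12 rad) and at rest, and the test button is released (less than 2.5 mm down) (value of joint lever below 0.1 rad and value of joint guard below 0.12 rad and value of joint test_button below 0.0025 m and velocity of joint lever between -0.1 and 0.1 rad/s and velocity of joint guard between -0.1 and 0.1 rad/s); the robot touches nothing.
It fails at once if a loose thing beside the power box is moved by more than 3 cm (distance of any of tape, blank, jar, mallet, glue_brush, tin, pencil_block from where it was at the start of the episode above 0.03 m).
It fails at once if the tin, the jar or the pencil stand is tipped over (angle between any of tin, jar, pencil_block's own z axis and vertical above 0.5 rad).
It also fails if it takes over 61 s, if anything falls off the work surface, if the arm or the gripper's body presses on something with over 40 N, if the wrist force passes 120 N, or if a joint passes its speed limit or range.

## Working session

There is one attempt and no reset: what is moved stays moved. The work goes in short steps, Python scripts to look and compute and a shell command to move; the robot and the scene stay as the last step left them, time stands still between calls to the robot, and variables do not carry over. Pictures are saved under pics/ and viewed, at most 13 in all, crops included, and the job is handed in when it is done.

```bash
ls; mkdir -p pics
cat > h.py <<'E'
import numpy as np, cv2
from plant import telemetry, snapshot, workorder, nets
from scipy.spatial.transform import Rotation as Rt
def cam(p):
    if 'mount' in p and p['mount'] is not None: raise ValueError
    return cv2.Rodrigues(np.array(p['rvec'],float))[0], np.array(p['tvec'],float).ravel()
def ray(p,uv):
    x=(uv[0]-p['cx'])/p['fx']; y=(uv[1]-p['cy'])/p['fy']
    rd=np.hypot(x,y); r=rd
    for _ in range(20): r=rd/(1+p['k1']*r*r)
    s=r/rd if rd>0 else 1
    d=np.array([x*s,y*s,1]); R,t=cam(p)
    return -R.T@t, R.T@d
def atz(p,uv,z):
    o,d=ray(p,uv); return o+d*(z-o[2])/d[2]
def proj(p,X):
    R,t=cam(p); c=np.atleast_2d(X)@R.T+t; s=c[:,:2]/c[:,2:]
    s=s*(1+p['k1']*(s**2).sum(1,keepdims=True))
    return s*[p['fx'],p['fy']]+[p['cx'],p['cy']]
def tri(ps,uvs):
    A=np.zeros((3,3));b=np.zeros(3)
    for p,u in zip(ps,uvs):
        o,d=ray(p,u);d/=np.linalg.norm(d);M=np.eye(3)-np.outer(d,d);A+=M;b+=M@o
    return np.linalg.solve(A,b)
E
python3 - <<'E'
from h import *
s=telemetry.get_obs();print(s)
P={}
for n in("scene","top"):
    p=snapshot(n);P[n]=p;cv2.imwrite(f'pics/{n}0.png',p['frame'][:,:,::-1])
    print(n,cam(p)[0].T@-cam(p)[1])
Z=dict(button_top=.094,lever_hinge=.085,guard_hinge=.102,power_box=0,tape=.07,blank=0,jar=0,tin=0,pencil_block=0,mallet=0.02,glue_brush=0.01,lever_grip=None,guard_edge=None)
for q,z in Z.items():
    uv=[]
    for n in P:
        l=nets.landmark_of(P[n],q)
        if l: uv.append((P[n],l[0]['uv'])); print(q,n,np.round(l[0]['uv'],1),round(l[0]['confidence'],2), np.round(atz(P[n],l[0]['uv'],z),3) if z is not None else '')
    if len(uv)==2: print('   tri',np.round(tri(*zip(*uv)),3))
E
```

```text
pics
{'clock': 0.0, 'joint_pos': array([ 9.18520574e+01,  2.05923496e+01,  6.32702870e-01, -2.12273487e-02,
       -7.01376107e+01, -1.65095575e+01]), 'qvel': array([ 0.13386864,  0.05803414, -0.00670343, -0.08773953,  0.06751452,
       -0.03377126]), 'tau': array([-7.98453984e-04, -5.82710838e+01,  2.93055135e+01,  6.99728161e+00,
        6.98360396e-03, -1.62211750e-04]), 'tool_pos': array([0.17072043, 0.65284069, 0.40370051]), 'orientation': array([ 1.79901081e+02, -8.50880813e-03, -1.46647219e+01]), 'force': array([ 0.03362502,  0.00888566, -0.5324978 ]), 'moment': array([ 0.02762544, -0.02587359,  0.02253165]), 'gripper_force': 0.0, 'opening': 0.08783409891333903}
scene [1.20247281 0.76038102 1.0062935 ]
top [0.32670128 0.00727646 1.36233878]
button_top scene [323.2 195.1] 0.48 [ 0.533 -0.003  0.094]
button_top top [320.7 218.4] 0.63 [0.531 0.016 0.094]
   tri [0.535 0.01  0.103]
lever_hinge scene [354.7 231.8] 0.67 [0.559 0.177 0.085]
lever_hinge top [278.7 206.1] 0.67 [0.571 0.15  0.085]
   tri [0.563 0.161 0.078]
guard_hinge scene [312.6 191.5] 0.9 [ 0.555 -0.032  0.102]
gua
[... 648 characters left out ...]
0.217  0.   ]
tin top [390.8 183.5] 0.67 [ 0.668 -0.222  0.   ]
   tri [ 0.669 -0.223 -0.006]
pencil_block scene [412.  296.1] 0.55 [0.545 0.411 0.   ]
pencil_block top [207.  216.7] 0.79 [0.55  0.401 0.   ]
   tri [ 0.547  0.406 -0.003]
mallet scene [338.3 232.7] 0.75 [0.558 0.105 0.02 ]
mallet top [233.5 244.5] 0.6 [0.454 0.302 0.02 ]
   tri [0.525 0.217 0.096]
glue_brush scene [311.7 268.3] 0.7 [0.711 0.157 0.01 ]
glue_brush top [277.8 170.4] 0.57 [0.71  0.165 0.01 ]
   tri [0.711 0.162 0.014]
lever_grip scene [349.1 210.4] 0.48 
lever_grip top [263. 192.] 0.72 
   tri [0.593 0.182 0.199]
guard_edge scene [300.2 165.7] 0.85 
guard_edge top [351.2 200.5] 0.56 
   tri [ 0.57  -0.075  0.191]
```

Run:
```python
import cv2
a=cv2.imread('pics/scene0.png')[130:330,220:460];cv2.imwrite('pics/s1.png',cv2.resize(a,None,fx=3,fy=3,interpolation=2)[:600,:800])
a=cv2.imread('pics/top0.png')[140:290,200:400];cv2.imwrite('pics/t1.png',cv2.resize(a,None,fx=4,fy=4,interpolation=2))
```

```text
(no output)
```

View pics/s1.png

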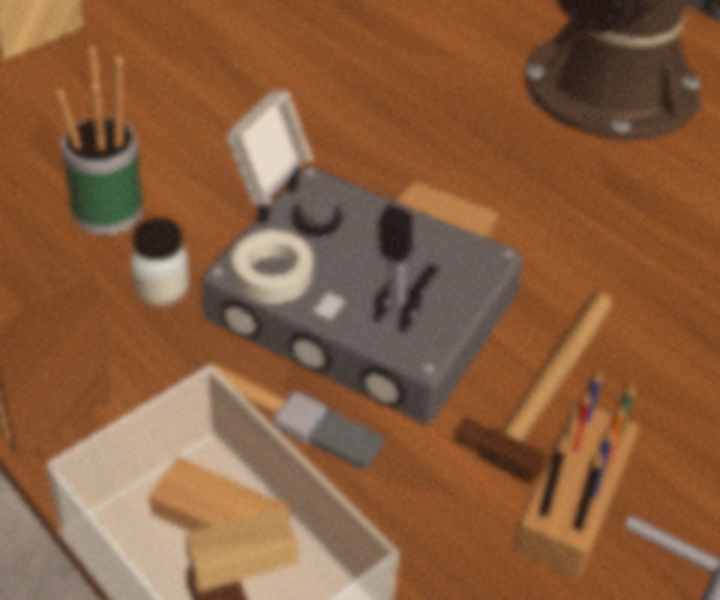

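View pics/t1.png

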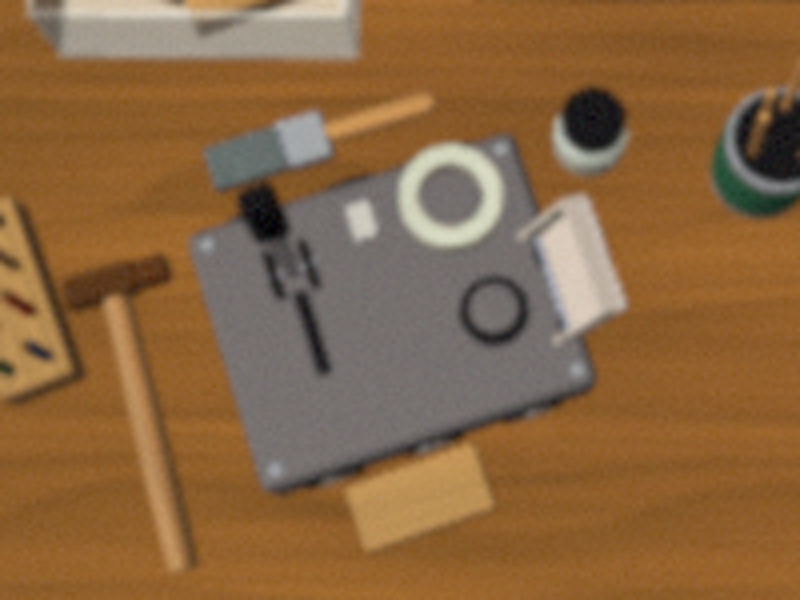

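Run:
```python
from h import *
p={n:snapshot(n) for n in("scene","top")}
t=[(207,244),(500,148),(577,370),(276,469)]
s=[(428,369),(222,268),(313,172),(510,253)]
T=[];S=[]
for a,b in zip(t,s):
    u=np.array(a)/4+[200,140];v=np.array(b)/3+[220,130]
    T.append(atz(p['top'],u,.07));S.append(atz(p['scene'],v,.07))
    print(np.round(T[-1],3),np.round(S[-1],3),np.round(tri([p['top'],p['scene']],[u,v]),3))
for Q in (T,S):
    Q=np.array(Q);c=Q.mean(0);dx=Q[0]-Q[3]+Q[1]-Q[2];dy=Q[0]-Q[1]+Q[3]-Q[2]
    print(c,np.linalg.norm(dx)/2,np.linalg.norm(dy)/2,np.degrees(np.arctan2(dx[1],dx[0])),np.degrees(np.arctan2(-dy[0],dy[1])))
    yaw=np.arctan2(dx[1],dx[0]);R=np.array([[np.cos(yaw),np.sin(yaw)],[-np.sin(yaw),np.cos(yaw)]])
    for n,X in dict(btn_top=atz(p['top'],np.array([495,310])/4+[200,140],.080),btn_sc=atz(p['scene'],np.array([317,215])/3+[220,130],.080),hing_top=[.571,.150,0],ht2=[.559,.177,0],tri=[.563,.161,0],gh=[.558,-.036,0],gt=[.561,-.039],ge=[.57,-.075],grip=[.593,.182]).items(): print(n,np.round(X,3),'box',np.round(R@(np.array(X[:2])-c[:2]),3))
```

```text
[0.59  0.239 0.07 ] [0.589 0.244 0.07 ] [0.589 0.241 0.068]
[0.671 0.003 0.07 ] [0.662 0.006 0.07 ] [0.667 0.006 0.074]
[ 0.49  -0.059  0.07 ] [ 0.487 -0.052  0.07 ] [ 0.488 -0.056  0.068]
[0.41  0.178 0.07 ] [0.407 0.183 0.07 ] [0.408 0.18  0.069]
[0.54047211 0.09011582 0.07      ] 0.19098023852889678 0.24960996687168813 18.83302893046269 18.784916609428656
btn_top [0.536 0.006 0.08 ] box [-0.031 -0.078]
btn_sc [0.537 0.015 0.08 ] box [-0.027 -0.07 ]
hing_top [0.571 0.15  0.   ] box [0.048 0.047]
ht2 [0.559 0.177 0.   ] box [0.046 0.076]
tri [0.563 0.161 0.   ] box [0.044 0.06 ]
gh [ 0.558 -0.036  0.   ] box [-0.024 -0.125]
gt [ 0.561 -0.039] box [-0.022 -0.129]
ge [ 0.57  -0.075] box [-0.025 -0.166]
grip [0.593 0.182] box [0.079 0.07 ]
[0.53613549 0.09540434 0.07      ] 0.18848652603770186 0.24820984953422662 18.371483452620293 17.895231825289827
btn_top [0.536 0.006 0.08 ] box [-0.028 -0.085]
btn_sc [0.537 0.015 0.08 ] box [-0.024 -0.077]
hing_top [0.571 0.15  0.   ] box [0.05  0.041]
ht2 [0.559 0.177 0.   ] box [0.047 0.07 ]
tri [0.563 0.161 0.   ] box [0.046 0.054]
gh [ 0.558 -0.036  0.   ] box [-0.021 -0.132]
gt [ 0.561 -0.039] box [-0.019 -0.135]
ge [ 0.57  -0.075] box [-0.022 -0.172]
grip [0.593 0.182] box [0.081 0.064]
```

```bash
python3 -m creep '[[[0,0,-0.04,0.079,0],[0,0,-0.04,0.079,0],[0,0,-0.04,0.079,0],[0,0,-0.04,0.079,0],[0,0,-0.04,0.079,0],[0,0,-0.04,0.079,0],[0,0,-0.04,0.079,0],[0,0,-0.04,0.079,0]]]'
cat >> h.py <<'E'
def go(x,y,z):
    s=telemetry.get_obs();R=Rt.from_euler('xyz',s['orientation'],degrees=True).as_matrix()
    d=R.T@(np.array([x,y,z])-s['tool_pos'])/.2
    print('clock',s['clock'],'pos',np.round(s['tool_pos'],4),'yaw',np.round(s['orientation'],1),'F',np.round(s['force'],1),'norm',np.round(d,4),'rows',np.linalg.norm(d)*.2/.0417)
E
python3 -c "
from h import *
go(.535,.01,.465)"
```

```text
clock: 2.17
tool_pos: [0.1708, 0.653, 0.4691]
orientation: [180.0, 0.0, -71.9]
force: [1.1, -0.2, 0.5]
opening: 0.0401
gripper_force: 0.0
clock 2.1667 pos [0.1708 0.653  0.4691] yaw [180.    0.  -71.9] F [ 1.1 -0.2  0.5] norm [ 3.6217 -0.7314  0.0203] rows 17.721326751711533
```

```bash
python3 -m creep '[[[0.2,-0.04,0,0,0],[0.2,-0.04,0,0,0],[0.2,-0.04,0,0,0],[0.2,-0.04,0,0,0],[0.2,-0.04,0,0,0],[0.2,-0.04,0,0,0],[0.2,-0.04,0,0,0],[0.2,-0.04,0,0,0]]]'; python3 -m creep '[[[0.2,-0.04,0,0,0],[0.2,-0.04,0,0,0],[0.2,-0.04,0,0,0],[0.2,-0.04,0,0,0],[0.2,-0.04,0,0,0],[0.2,-0.04,0,0,0],[0.2,-0.04,0,0,0],[0.2,-0.04,0,0,0]]]';  python3 -m creep '[[[0,0,0,0,0],[0,0,0,0,0]]]'
cat >> h.py <<'E'
def wrist():
    s=telemetry.get_obs();p=snapshot('wrist')
    T=np.eye(4);T[:3,:3]=Rt.from_euler('xyz',s['orientation'],degrees=True).as_matrix();T[:3,3]=s['tool_pos']
    C=np.linalg.inv(T@np.array(p['mount']))
    q=dict(p);q.pop('mount');q['rvec']=cv2.Rodrigues(C[:3,:3])[0];q['tvec']=C[:3,3]
    return p,q
E
python3 - <<'E'
from h import *
p,q=wrist();cv2.imwrite('pics/w1.png',p['frame'][:,:,::-1])
R,t=cam(q);print('cam',-R.T@t)
for n,z in dict(button_top=.094,guard_hinge=.102,lever_hinge=.085,guard_edge=.18,lever_grip=.2,tape=.07).items():
    for l in nets.landmark_of(p,n)[:1]: print(n,np.round(l['uv']),round(l['confidence'],2),np.round(atz(q,l['uv'],z),3))
go(.535,.01,.465)
E
```

```text
clock: 2.83
tool_pos: [0.3333, 0.3677, 0.469]
orientation: [-180.0, 0.0, -71.5]
force: [0.9, 1.4, -0.2]
opening: 0.0004
gripper_force: 0.0
clock: 3.5
tool_pos: [0.4953, 0.0844, 0.4692]
orientation: [-179.9, 0.0, -71.5]
force: [2.1, 1.1, 0.0]
opening: 0.0001
gripper_force: 0.0
clock: 3.67
tool_pos: [0.4956, 0.0844, 0.4685]
orientation: [180.0, -0.0, -71.8]
force: [-0.2, 0.6, 0.3]
opening: 0.0006
gripper_force: 0.0
cam [0.51801325 0.01621482 0.44766624]
button_top [306. 112.] 0.94 [0.536 0.011 0.094]
guard_hinge [304.  67.] 0.65 [ 0.553 -0.035  0.102]
lever_hinge [252. 221.] 0.8 [0.564 0.172 0.085]
lever_grip [200. 264.] 0.7 [0.587 0.183 0.2  ]
tape [233. 117.] 0.91 [0.627 0.047 0.07 ]
clock 4.0167 pos [0.4945 0.0876 0.4688] yaw [-180.     0.   -71.4] F [0.5 0.3 0.1] norm [ 0.4323 -0.0683  0.0191] rows 2.100979218788663
```

View pics/w1.png

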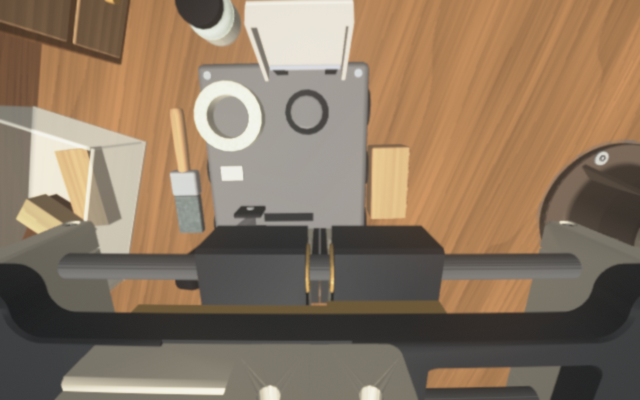

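```bash
python3 -m creep '[[[0.145,-0.022,0,0,0],[0.145,-0.022,0,0,0],[0.145,-0.022,0,0,0],[0,0,0.18,0,0],[0,0,0.18,0,0],[0,0,0.18,0,0],[0,0,0.18,0,0],[0,0,0.17,0,0]]]'; python3 -c "
from h import *
go(.536,.011,.2655)"
```

```text
clock: 4.68
tool_pos: [0.5345, 0.0088, 0.2892]
orientation: [-180.0, 0.0, -71.5]
force: [1.2, 1.6, -0.3]
opening: 0.0006
gripper_force: 0.0
clock 4.6833 pos [0.5345 0.0088 0.2892] yaw [-180.     0.   -71.5] F [ 1.2  1.6 -0.3] norm [-0.0079 -0.0104  0.1187] rows 0.5725756167635787
```

```bash
python3 -m creep '[[[0,0,0.06,0,0],[0,0,0.03,0,0],[0,0,0.015,0,0],[0,0,0.01,0,0],[0,0,0,0,0],[0,0,0,0,0],[0,0,0,0,0],[0,0,0,0,0]]]'
python3 - <<'E'
from h import *
p=snapshot('scene');cv2.imwrite('pics/s2.png',cv2.resize(p['frame'][130:330,220:460,::-1],None,fx=3,fy=3))
t=snapshot('top');P=[p,t]
l=[nets.landmark_of(a,'lever_grip') for a in P]
for a in l: print(a[:1])
if all(l): print(tri(P,[a[0]['uv'] for a in l]))
go(.536,.011,.2655)
E
```

```text
clock: 5.35
tool_pos: [0.5355, 0.0084, 0.2686]
orientation: [-179.9, 0.0, -71.5]
force: [-0.4, 1.3, 1.5]
opening: 0.0006
gripper_force: 1.0
[{'uv': [350.7, 203.2], 'confidence': 0.85}]
[]
clock 5.55 pos [0.5355 0.0084 0.2682] yaw [-179.9    0.   -71.5] F [0.2 1.4 3.3] norm [-0.0116 -0.0065  0.0137] rows 0.09171066501380197
```

View pics/s2.png

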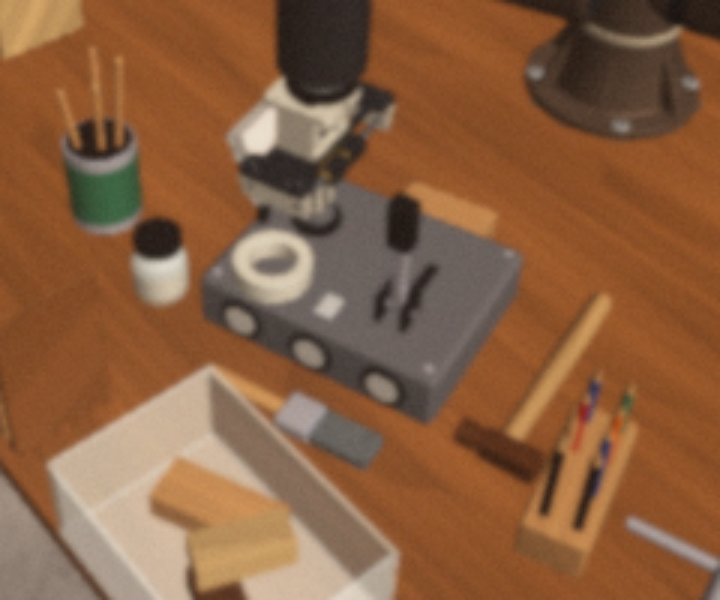

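Fingers are on the button at about (322,215) in the crop; the lever is still near upright, its grip at (403,222), perhaps just starting to fall. Press about 3 mm deeper and hold.

```bash
python3 -m creep '[[[0,0,0.01,0,0],[0,0,0.006,0,0],[0,0,0,0,0],[0,0,0,0,0],[0,0,0,0,0],[0,0,0,0,0],[0,0,0,0,0],[0,0,0,0,0]]]'
python3 - <<'E'
from h import *
p=snapshot('scene');t=snapshot('top')
cv2.imwrite('pics/s3.png',np.hstack([cv2.resize(p['frame'][160:280,270:420,::-1],(400,320)),cv2.resize(t['frame'][160:280,240:390,::-1],(400,320))]))
P=[p,t]
for n in ('lever_grip','lever_hinge'):
    l=[nets.landmark_of(a,n) for a in P]
    for a in l: print(a[:1])
    if all(l): print(n,tri(P,[a[0]['uv'] for a in l]))
    for a,b in zip(P,l):
        if b: print(atz(a,b[0]['uv'],dict(lever_grip=.122,lever_hinge=.085)[n]))
go(.536,.011,.2655)
E
```

```text
clock: 6.22
tool_pos: [0.5352, 0.0082, 0.2646]
orientation: [-180.0, -0.0, -71.5]
force: [3.1, 0.4, 1.8]
opening: 0.0003
gripper_force: 1.5
[{'uv': [368.2, 196.3], 'confidence': 0.79}]
[{'uv': [280.1, 235.2], 'confidence': 0.48}]
lever_grip [0.4702612  0.1359632  0.15134009]
[0.44502085 0.11466473 0.122     ]
[0.4738502  0.13895165 0.122     ]
[{'uv': [351.4, 228.4], 'confidence': 0.61}]
[]
[0.55751626 0.1599626  0.085     ]
clock 6.5167 pos [0.5351 0.0081 0.2645] yaw [-180.    -0.   -71.5] F [2.2 0.6 2.2] norm [-0.0122 -0.0089 -0.0049] rows 0.07621945663064512
```

View pics/s3.png

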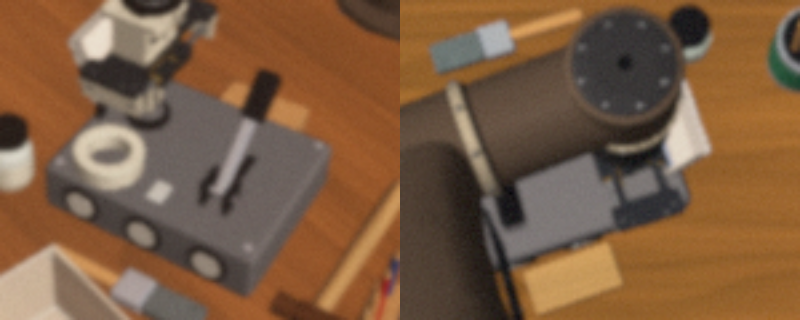

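The left half shows the lever fallen forward (grip at ~(262,95)), possibly not at its stop yet. I'll hold a bit more and measure again.

```bash
python3 -m creep '[[[0,0,0,0,0],[0,0,0,0,0],[0,0,0,0,0],[0,0,0,0,0],[0,0,0,0,0],[0,0,0,0,0],[0,0,0,0,0],[0,0,0,0,0]]]'
python3 - <<'E'
from h import *
p=snapshot('scene');t=snapshot('top')
P=[p,t]
for n in ('lever_grip','lever_hinge'):
    l=[nets.landmark_of(a,n) for a in P]
    for a in l: print(a[:1])
    if all(l): print(n,tri(P,[a[0]['uv'] for a in l]))
h=np.array([.563,.162,.085]);b=np.array([.949,.316,0])
for th in (0,1.1,1.2,1.3,1.431):
    a=np.radians(10)-th; print(th,proj(p,h+.12*(np.sin(a)*b+np.cos(a)*np.array([0,0,1]))),proj(t,h+.12*(np.sin(a)*b+np.cos(a)*np.array([0,0,1]))))
E
```

```text
clock: 7.18
tool_pos: [0.535, 0.0081, 0.2645]
orientation: [-180.0, -0.0, -71.5]
force: [2.9, -0.2, 4.1]
opening: 0.0
gripper_force: 1.6
[{'uv': [369.7, 202.0], 'confidence': 0.7}]
[{'uv': [282.8, 241.9], 'confidence': 0.48}]
lever_grip [0.4540879  0.13118089 0.11438879]
[{'uv': [350.8, 233.2], 'confidence': 0.92}]
[]
0 [[349.74732673 205.43006536]] [[268.0078115  194.45159083]]
1.1 [[366.94582542 194.41089782]] [[281.30566004 234.41866815]]
1.2 [[367.6329363  195.57379261]] [[282.2968319  236.95787395]]
1.3 [[368.1425389  197.04809034]] [[283.19430473 239.16059876]]
1.431 [[368.54113967 199.41508368]] [[284.21439701 241.50727347]]
```

```bash
python3 -m creep '[[[0,0,0,0,0],[0,0,0,0,0],[0,0,0,0,0],[0,0,-0.18,0,0],[0,0,-0.2,0,0.7],[0,0,-0.2,0,0.7],[0,0,-0.2,0,0.7],[0,0,0,0,0.7]]]'
python3 - <<'E'
from h import *
print(np.round(telemetry.get_obs()['joint_pos'],1))
h=np.array([.563,.162,.085]);b=np.array([.949,.316,0])
g=h+.115*(-np.sin(1.431-.1745)*b)+[0,0,.115*np.cos(1.431-.1745)]
print(g); go(g[0],g[1],.42)
p,q=wrist()
for n,z in dict(lever_hinge=.085,lever_grip=.122).items():
    for l in nets.landmark_of(p,n)[:1]: print(n,np.round(l['uv']),round(l['confidence'],2),np.round(atz(q,l['uv'],z),3))
E
```

```text
clock: 8.15
tool_pos: [0.5357, 0.0081, 0.428]
orientation: [-179.5, -0.1, -71.5]
force: [1.8, -0.3, 1.0]
opening: 0.0218
gripper_force: 0.0
[ 21.9   6.4 -15.    0.1 -68.1  -3.4]
[0.45921107 0.12744015 0.12055194]
clock 8.15 pos [0.5357 0.0081 0.428 ] yaw [-1.795e+02 -1.000e-01 -7.150e+01] F [ 1.8 -0.3  1. ] norm [-0.6875  0.1738  0.0374] rows 3.405590578976102
lever_grip [346. 309.] 0.93 [0.461 0.136 0.122]
```

```bash
python3 -m creep '[[[0,0,0,-0.079,0.75],[0,0,0,-0.079,0.75],[0,0,0,-0.079,0.75],[0,0,0,-0.079,0.75],[0,0,0,-0.079,0.75],[0,0,0,-0.079,0.75],[0,0,0,-0.079,0.75],[0,0,0,-0.079,0.75]]]';python3 -m creep '[[[0,0,0,-0.079,0.75],[0,0,0,-0.079,0.75],[0,0,0,-0.079,0.75],[0,0,0,-0.079,0.75],[0,0,0,-0.049,0.75],[0,0,0,0,0.75]]]'
python3 - <<'E'
from h import *
go(.457,.129,.428)
p,q=wrist()
print('cam',-cam(q)[0].T@cam(q)[1])
for n,z in dict(lever_hinge=.085,lever_grip=.122,guard_hinge=.102,guard_edge=.18).items():
    for l in nets.landmark_of(p,n)[:1]: print(n,np.round(l['uv']),round(l['confidence'],2),np.round(atz(q,l['uv'],z),3))
E
```

```text
clock: 8.97
tool_pos: [0.5342, 0.0081, 0.4179]
orientation: [179.9, 0.3, -14.3]
force: [0.4, 0.8, 0.9]
opening: 0.0656
gripper_force: 0.0
clock: 9.47
tool_pos: [0.5343, 0.0081, 0.4181]
orientation: [-180.0, 0.3, 18.4]
force: [0.1, -0.3, -0.4]
opening: 0.066
gripper_force: 0.0
clock 9.4667 pos [0.5343 0.0081 0.4181] yaw [-180.     0.3   18.4] F [ 0.1 -0.3 -0.4] norm [-0.1763 -0.6955 -0.0484] rows 3.4490069408776085
cam [0.60258279 0.03128013 0.39692627]
lever_hinge [185. 111.] 0.65 [0.565 0.172 0.085]
lever_grip [185. 224.] 0.73 [0.457 0.133 0.122]
guard_hinge [363. 187.] 0.93 [ 0.55  -0.037  0.102]
guard_edge [427. 208.] 0.81 [ 0.564 -0.074  0.18 ]
```

```bash
python3 -m creep '[[[-0.041,-0.178,0,0,0.75],[-0.041,-0.178,0,0,0.75],[-0.041,-0.178,0,0,0.75],[-0.041,-0.179,0,0,0.75],[0,0,0.1,0,0.75],[0,0,0.1,0,0.75],[0,0,0,0,0.75]]]'
python3 - <<'E'
from h import *
go(.458,.133,.281)
p,q=wrist();cv2.imwrite('pics/w2.png',p['frame'][:,:,::-1])
for n,z in dict(lever_hinge=.085,lever_grip=.122).items():
    for l in nets.landmark_of(p,n)[:1]: print(n,np.round(l['uv']),round(l['confidence'],2),np.round(atz(q,l['uv'],z),3))
E
```

```text
clock: 10.3
tool_pos: [0.4577, 0.1335, 0.3773]
orientation: [180.0, 0.3, 18.2]
force: [-1.1, -0.1, -0.6]
opening: 0.0655
gripper_force: 0.0
clock 10.3 pos [0.4577 0.1335 0.3773] yaw [180.    0.3  18.2] F [-1.1 -0.1 -0.6] norm [0.0031 0.0027 0.4815] rows 2.3094834287800405
lever_hinge [317.  69.] 0.82 [0.567 0.172 0.085]
lever_grip [318. 204.] 0.74 [0.457 0.135 0.122]
```

View pics/w2.png

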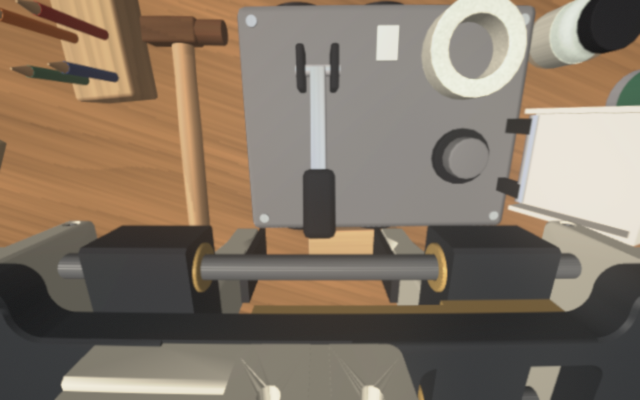

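The lever lies dropped, centred (col 318, grip at (319,203)) between the open fingers, cheeks at row 69. Descend and close.

```bash
python3 -m creep '[[[0,0,0.16,0,0.75],[0,0,0.16,0,0.75],[0,0,0.16,0,0.75],[0,0,0,0,0.2],[0,0,0,0,0.2],[0,0,0,0,0.2],[0,0,0,0,0.2],[0,0,0,0,0.2]]]'
python3 - <<'E'
from h import *
go(.458,.134,.281)
h=np.array([.567,.17,.085]);b=np.array([.949,.316,0]);r=.12;prev=None
for th in (1.431,1.3,1.1,.9,.7,.5,.35,.2,.1,.05):
    a=th-np.radians(10);x=np.array([-r*np.sin(a),r*np.cos(a)])
    if prev is not None: print(th,np.round((x-prev)/.2*[1,-1],4))
    prev=x
E
```

```text
clock: 11.12
tool_pos: [0.46, 0.1337, 0.2865]
orientation: [-179.9, -0.2, 18.2]
force: [-0.2, 0.3, -0.3]
opening: 0.0379
gripper_force: 0.0
clock 11.1167 pos [0.46   0.1337 0.2865] yaw [-179.9   -0.2   18.2] F [-0.2  0.3 -0.3] norm [-0.0092 -0.0043  0.0273] rows 0.13974758652466868
1.3 [ 0.0291 -0.0729]
1.1 [ 0.0621 -0.1024]
0.9 [ 0.0813 -0.088 ]
0.7 [ 0.0971 -0.0701]
0.5 [ 0.1091 -0.0494]
0.35 [ 0.0871 -0.0223]
0.2 [ 0.0895 -0.009 ]
0.1 [0.06   0.0015]
0.05 [0.0298 0.003 ]
```

```bash
python3 -m creep '[[[0,0,0.02,0,0.2],[0,0,0,0,0.2],[0,0,0,0,0.2],[0,0,0,0,0.2],[0,0,0,0,0.2]]]'
```

```text
clock: 11.53
tool_pos: [0.4596, 0.1343, 0.2813]
orientation: [-179.9, -0.1, 18.2]
force: [-3.0, 3.2, 3.8]
opening: 0.0276
gripper_force: 30.0
```

```bash
python3 -m creep '[[[0.0136,-0.0366,0,0,0.2],[0,0,0,0,0.2]]]' >/dev/null; python3 -c "
from h import *
go(.458,.134,.281)"
```

```text
clock 11.7 pos [0.4597 0.1374 0.281 ] yaw [179.4   0.3  18.3] F [ 10.5 -32.1  10.6] norm [-0.0134  0.0134  0.0004] rows 0.0908927009223173
```

I put the rise in the y column; I'll undo it and rise along tool −z.

```bash
python3 -m creep '[[[0,0.0366,0,0,0.2],[0,0,-0.036,0,0.2],[0,0,0,0,0.2]]]'; python3 -c "
from h import *
go(.458,.134,.281)"
```

```text
clock: 11.95
tool_pos: [0.4618, 0.135, 0.2885]
orientation: [-179.9, -0.1, 18.2]
force: [-1.6, 5.9, -2.4]
opening: 0.0277
gripper_force: 30.0
clock 11.95 pos [0.4618 0.135  0.2885] yaw [-1.799e+02 -1.000e-01  1.820e+01] F [-1.6  5.9 -2.4] norm [-0.0199 -0.0011  0.0376] rows 0.20413855707027825
```

Good, the lever follows. On along the arc.

```bash
python3 -m creep '[[[0.0155,0,-0.0365,0,0.2],[0.031,0,-0.051,0,0.2],[0.031,0,-0.051,0,0.2],[0.041,0,-0.044,0,0.2],[0.041,0,-0.044,0,0.2],[0.0485,0,-0.035,0,0.2],[0.0485,0,-0.035,0,0.2],[0,0,0,0,0.2]]]'
python3 - <<'E'
from h import *
h=np.array([.567,.17,.085]);b=np.array([.949,.316,0])
s=telemetry.get_obs();g=s['tool_pos']-[0,0,.159]-h
x=g@b;print('x,z',x,g[2],'r',np.hypot(x,g[2]),'lat',g@[-.316,.949,0],'th',np.arctan2(-x,g[2])+.1745)
E
```

```text
clock: 12.62
tool_pos: [0.511, 0.1517, 0.3473]
orientation: [-179.9, 0.0, 18.2]
force: [-6.3, 6.9, 3.7]
opening: 0.0278
gripper_force: 30.0
x,z -0.0589703287859718 0.10325688520843988 r 0.11890956235759403 lat 0.00033624342098175983 th 0.6934007357603985
```

```bash
python3 -m creep '[[[0.0545,0,-0.025,0,0.2],[0.0545,0,-0.025,0,0.2],[0.0435,0,-0.011,0,0.2],[0.0435,0,-0.011,0,0.2],[0.045,0,-0.0045,0,0.2],[0.045,0,-0.0045,0,0.2],[0.06,0,0.0015,0,0.2],[0.02,0,0.003,0,0.2]]]'; python3 -m creep '[[[0,0,0,0,0.2],[0,0,0,0,0.2]]]'
python3 - <<'E'
from h import *
h=np.array([.567,.17,.085]);b=np.array([.949,.316,0])
s=telemetry.get_obs();g=s['tool_pos']-[0,0,.159]-h
x=g@b;print('x,z',x,g[2],'r',np.hypot(x,g[2]),'lat',g@[-.316,.949,0],'th',np.arctan2(-x,g[2])+.1745)
E
```

```text
clock: 13.28
tool_pos: [0.5801, 0.175, 0.3623]
orientation: [-179.9, 0.0, 18.2]
force: [-8.0, 9.7, 6.5]
opening: 0.0278
gripper_force: 30.0
clock: 13.45
tool_pos: [0.5798, 0.175, 0.3623]
orientation: [-179.8, -0.0, 18.2]
force: [-5.1, 9.3, 1.9]
opening: 0.0278
gripper_force: 30.0
x,z 0.013749336576641654 0.11827003043427485 r 0.11906655430985678 lat 0.0006579512357705155 th 0.05876574743992649
```

```bash
python3 -m creep '[[[0,0,0,0,0.8],[0,0,0,0,0.8],[0,0,0,0,0.8],[0,0,0,0,0.8],[0,0,0,0,0.8],[0,0,0,0,0.8],[0,0,0,0,0.8],[0,0,0,0,0.8]]]'; python3 -m creep '[[[0,0,-0.1,0,0.8],[0,0,-0.1,0,0.8],[0,0,-0.15,0,0.8],[0,0,-0.15,0,0.8],[0,0,0,0,0.8],[0,0,0,0,0.8]]]'
python3 - <<'E'
from h import *
P=[snapshot('scene'),snapshot('top')]
cv2.imwrite('pics/s4.png',np.hstack([cv2.resize(p['frame'][160:280,270:420,::-1],(400,320)) for p in P]))
for n in ('lever_grip','guard_edge','guard_hinge'):
    l=[nets.landmark_of(a,n) for a in P]
    print(n,[a[0]['uv'] for a in l if a],tri(P,[a[0]['uv'] for a in l]) if all(l) else '')
go(.5,-.1,.4)
E
```

```text
clock: 14.12
tool_pos: [0.5802, 0.173, 0.3623]
orientation: [180.0, -0.0, 18.2]
force: [-0.6, -0.1, -0.5]
opening: 0.0691
gripper_force: 0.0
clock: 14.62
tool_pos: [0.5804, 0.1731, 0.4646]
orientation: [-179.9, -0.2, 18.2]
force: [-0.3, 0.3, -1.2]
opening: 0.0699
gripper_force: 0.0
lever_grip [[355.1, 203.3], [265.1, 198.6]] [0.56926086 0.17579845 0.2087641 ]
guard_edge [[300.5, 166.5], [350.7, 202.3]] [ 0.5667622  -0.07470512  0.18555912]
guard_hinge [[313.8, 190.2], [340.3, 211.1]] [ 0.54942944 -0.04128045  0.10013378]
clock 15.0167 pos [0.5802 0.1731 0.4615] yaw [1.80e+02 1.00e-01 1.82e+01] F [ 0.6 -0.8 -0.6] norm [-0.8067  1.1721  0.3091] rows 6.983586024735016
```

View pics/s4.png

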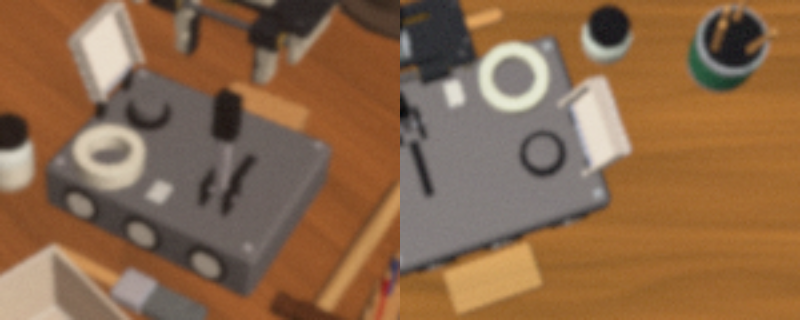

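The lever stands (left crop (228,115)) but seems less leaned than at the start; checking whether it has settled.

```bash
python3 -m creep '[[[0,0,-0.05,0,0.3],[0,0,0,0,0],[0,0,0,0,0]]]'
python3 - <<'E'
from h import *
P=[snapshot('scene'),snapshot('top')]
cv2.imwrite('pics/s5.png',cv2.resize(P[0]['frame'][130:330,220:460,::-1],None,fx=3,fy=3))
l=[nets.landmark_of(a,'lever_grip') for a in P]
print([a[0]['uv'] for a in l if a],tri(P,[a[0]['uv'] for a in l]) if all(l) else '')
h=np.array([.567,.17,.085]);b=np.array([.949,.316,0])
for th in (0,.1,.2,.3):
    a=np.radians(10)-th; X=h+.12*(np.sin(a)*b+np.cos(a)*np.array([0,0,1]));print(th,proj(P[0],X),proj(P[1],X))
E
```

```text
clock: 15.27
tool_pos: [0.5803, 0.1732, 0.4732]
orientation: [-180.0, -0.1, 18.2]
force: [0.2, 0.2, -0.2]
opening: 0.0556
gripper_force: 0.0
[[349.9, 203.6], [267.6, 199.4]] [0.5721276  0.16569639 0.20092769]
0 [[350.63907938 207.56193492]] [[265.30320635 193.09352799]]
0.1 [[352.68596596 204.7388752 ]] [[266.39879665 196.79188035]]
0.2 [[354.69418386 202.23694785]] [[267.56516827 200.62583038]]
0.3 [[356.64046872 200.08001037]] [[268.78764351 204.5464965 ]]
```

View pics/s5.png

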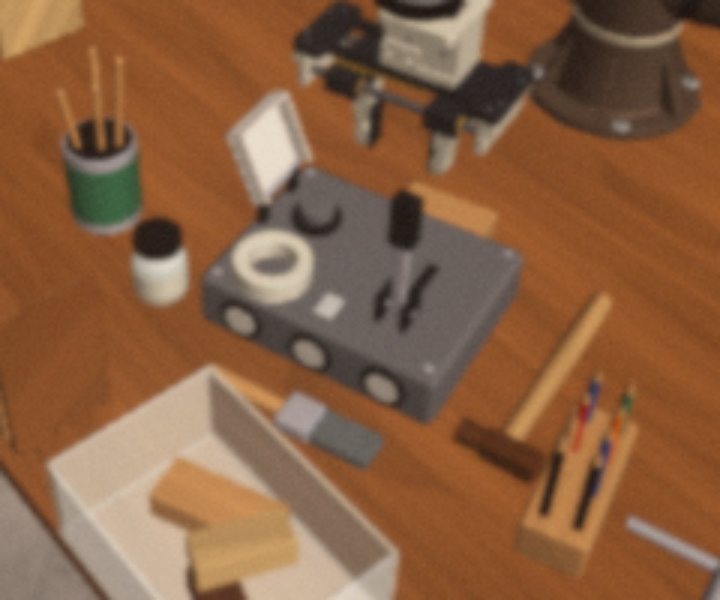

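The grip is at (405,219) against (395,232) at the start: the lever is still close to upright, not on its stop. I'll grasp again and take it to the stop.

```bash
python3 -m creep '[[[0,0,0,0,0.8],[0,0,0,0,0.8],[0,0,0,0,0.8],[0,0,0,0,0.8],[0,0,0.14,0,0.8],[0,0,0.14,0,0.8],[0,0,0.14,0,0.8],[0,0,0.13,0,0.8]]]'; python3 -m creep '[[[0,0,0,0,0.2],[0,0,0,0,0.2],[0,0,0,0,0.2],[0,0,0,0,0.2],[0,0,0,0,0.2],[0,0,0,0,0.2],[0,0,0,0,0.2],[0,0,0,0,0.2]]]'; python3 -m creep '[[[0,0,0,0,0.2],[0,0,0,0,0.2],[0.02,0,0.001,0,0.2],[0,0,0,0,0.2],[0,0,0,0,0.2]]]'
```

```text
clock: 16.13
tool_pos: [0.5799, 0.173, 0.361]
orientation: [-180.0, -0.0, 18.2]
force: [0.7, 0.6, -1.0]
opening: 0.07
gripper_force: 0.0
clock: 16.8
tool_pos: [0.58, 0.1748, 0.3634]
orientation: [-179.8, -0.2, 18.2]
force: [-3.9, 11.5, 3.6]
opening: 0.0276
gripper_force: 30.0
clock: 17.22
tool_pos: [0.5834, 0.1761, 0.363]
orientation: [-179.8, -0.1, 18.2]
force: [-6.6, 9.9, 5.2]
opening: 0.0275
gripper_force: 30.0
```

```bash
for i in 1; do python3 -m creep '[[[0.02,0,0.002,0,0.2],[0,0,0,0,0.2],[0,0,0,0,0.2]]]'; python3 -m creep '[[[0.015,0,0.002,0,0.2],[0,0,0,0,0.2],[0,0,0,0,0.2]]]'; done
python3 - <<'E'
from h import *
P=[snapshot('scene')]
print([nets.landmark_of(a,'lever_grip')[:1] for a in P])
E
```

```text
clock: 17.47
tool_pos: [0.5872, 0.1774, 0.3625]
orientation: [-179.8, -0.1, 18.2]
force: [-6.2, 9.9, 4.3]
opening: 0.0278
gripper_force: 30.0
clock: 17.72
tool_pos: [0.59, 0.1783, 0.3621]
orientation: [-179.8, -0.1, 18.2]
force: [-6.3, 9.4, 4.9]
opening: 0.0278
gripper_force: 30.0
[[{'uv': [353.9, 206.5], 'confidence': 0.69}]]
```

```bash
python3 -m creep '[[[0.015,0,0.003,0,0.2],[0,0,0,0,0.2],[0,0,0,0,0.2]]]'; python3 -m creep '[[[0.015,0,0.003,0,0.2],[0,0,0,0,0.2],[0,0,0,0,0.2]]]'
```

```text
clock: 18.07
tool_pos: [0.5928, 0.1793, 0.3615]
orientation: [-179.8, -0.1, 18.3]
force: [-5.5, 10.0, 5.2]
opening: 0.0278
gripper_force: 30.0
clock: 18.32
tool_pos: [0.5957, 0.1803, 0.3609]
orientation: [-179.8, -0.1, 18.3]
force: [-5.9, 10.0, 3.4]
opening: 0.0282
gripper_force: 30.0
```

```bash
python3 -m creep '[[[0,0,0,0,0.8],[0,0,0,0,0.8],[0,0,0,0,0.8],[0,0,0,0,0.8],[0,0,0,0,0.8],[0,0,0,0,0.8],[0,0,0,0,0.8],[0,0,0,0,0.8]]]'; python3 -m creep '[[[0,0,-0.1,0,0.8],[0,0,-0.15,0,0.8],[0,0,-0.15,0,0.8],[0,0,-0.15,0,0.8],[0,0,0,0,0.8],[0,0,0,0,0]]]'
python3 - <<'E'
from h import *
P=[snapshot('scene'),snapshot('top')]
a=cv2.imread('pics/s1.png')[180:360,330:500]; b=P[0]['frame'][130:330,220:460,::-1]
b=cv2.resize(b,None,fx=3,fy=3,interpolation=2)[180:360,330:500]
cv2.imwrite('pics/s6.png',cv2.resize(np.hstack([a,b]),None,fx=2,fy=2))
l=[nets.landmark_of(x,'lever_grip') for x in P]
print([x[0]['uv'] for x in l if x],tri(P,[x[0]['uv'] for x in l]) if all(l) else '')
go(.5,-.1,.4)
E
```

```text
clock: 18.98
tool_pos: [0.5963, 0.1783, 0.36]
orientation: [180.0, 0.0, 18.2]
force: [0.5, 0.3, -0.4]
opening: 0.0692
gripper_force: 0.0
clock: 19.48
tool_pos: [0.5965, 0.1784, 0.4723]
orientation: [-179.9, -0.2, 18.2]
force: [0.3, -0.7, -1.3]
opening: 0.0673
gripper_force: 0.0
[[351.3, 209.4], [265.4, 194.3]] [0.58472002 0.17749412 0.19548116]
clock 19.6833 pos [0.5961 0.1783 0.4688] yaw [1.80e+02 1.00e-01 1.82e+01] F [ 0.4 -0.4  0.8] norm [-0.8903  1.172   0.3462] rows 7.251643958528323
```

View pics/s6.png

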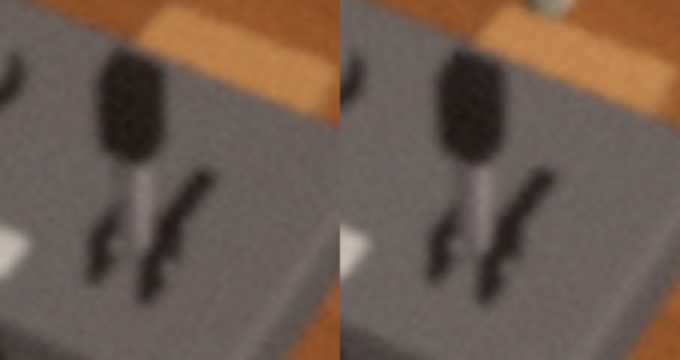

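Lever now matches the start picture (left) exactly: on its stop. Turn back and go outside the guard.

```bash
python3 -m creep '[[[0,0,0,0.079,0],[0,0,0,0.079,0],[0,0,0,0.079,0],[0,0,0,0.079,0],[0,0,0,0.079,0],[0,0,0,0.079,0],[0,0,0,0.079,0],[0,0,0,0.079,0]]]';python3 -m creep '[[[0,0,0,0.079,0],[0,0,0,0.079,0],[0,0,0,0.079,0],[0,0,0,0.079,0],[0,0,0,0.049,0],[0,0,0,0,0]]]'; python3 -c "
from h import *
go(.584,-.133,.469)"
```

```text
clock: 20.35
tool_pos: [0.5963, 0.1784, 0.4688]
orientation: [179.9, 0.0, -39.0]
force: [-0.2, 1.0, -0.6]
opening: 0.0017
gripper_force: 0.0
clock: 20.85
tool_pos: [0.5963, 0.1785, 0.4688]
orientation: [179.9, -0.0, -71.7]
force: [0.5, -0.1, 0.1]
opening: 0.0001
gripper_force: 0.0
clock 20.85 pos [0.5963 0.1785 0.4688] yaw [179.9  -0.  -71.7] F [ 0.5 -0.1  0.1] norm [1.4596e+00 5.4630e-01 1.0000e-03] rows 7.474645868601369
```

```bash
python3 -m creep '[[[0.1825,0.068,0,0,0],[0.1825,0.068,0,0,0],[0.1825,0.068,0,0,0],[0.1825,0.068,0,0,0],[0.1825,0.068,0,0,0],[0.1825,0.068,0,0,0],[0.1825,0.068,0,0,0],[0.1825,0.07,0,0,0]]]';python3 -m creep '[[[0,0,0,0,0],[0,0,0,0,0]]]'
python3 - <<'E'
from h import *
go(.584,-.133,.328)
p,q=wrist();cv2.imwrite('pics/w3.png',p['frame'][:,:,::-1])
P=[snapshot('scene'),snapshot('top')]
for n in ('guard_edge','guard_hinge'):
    l=[nets.landmark_of(x,n) for x in P]
    print(n,[x[0]['uv'] for x in l if x],tri(P,[x[0]['uv'] for x in l]) if all(l) else '')
cv2.imwrite('pics/s7.png',np.hstack([cv2.resize(p['frame'][140:260,250:400,::-1],(400,320)) for p in P]))
E
```

```text
clock: 21.52
tool_pos: [0.5847, -0.1349, 0.4696]
orientation: [180.0, 0.0, -71.3]
force: [1.3, 0.5, -0.3]
opening: 0.0002
gripper_force: 0.0
clock: 21.68
tool_pos: [0.5848, -0.1353, 0.4692]
orientation: [179.9, 0.0, -71.6]
force: [0.2, 1.2, -0.5]
opening: 0.0003
gripper_force: 0.0
clock 21.6833 pos [ 0.5848 -0.1353  0.4692] yaw [179.9   0.  -71.6] F [ 0.2  1.2 -0.5] norm [-1.19e-02 -7.00e-04  7.06e-01] rows 3.3864543438631043
guard_edge [[299.4, 166.8], [351.0, 201.5]] [ 0.56965885 -0.0759889   0.18483122]
guard_hinge [[311.7, 187.9], [340.5, 205.9]] [ 0.56142614 -0.04005027  0.11810651]
```

View pics/s7.png

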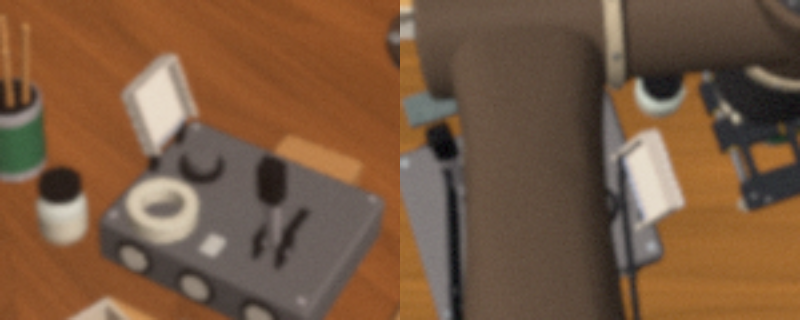

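```bash
python3 -m creep '[[[-0.01,0,0.176,0,0],[0,0,0.176,0,0],[0,0,0.176,0,0],[0,0,0.176,0,0],[0,0,0,0,0],[-0.08,0,0,0,0],[-0.08,0,0,0,0],[0,0,0,0,0]]]'; python3 -m creep '[[[-0.06,0,0,0,0],[-0.06,0,0,0,0],[-0.06,0,0,0,0],[0,0,0,0,0]]]'
python3 - <<'E'
from h import *
P=[snapshot('scene')]
print([nets.landmark_of(x,'guard_edge')[:1] for x in P])
go(.543,-.01,.328)
E
```

```text
clock: 22.7
tool_pos: [0.5746, -0.0989, 0.3312]
orientation: [-179.9, -0.0, -71.4]
force: [-0.2, -1.1, 0.4]
opening: 0.0005
gripper_force: 0.0
clock: 23.03
tool_pos: [0.5625, -0.065, 0.3301]
orientation: [-179.9, 0.0, -71.5]
force: [0.0, 0.4, 0.4]
opening: 0.0003
gripper_force: 0.0
[[{'uv': [307.4, 167.4], 'confidence': 0.6}]]
clock 23.1333 pos [ 0.5629 -0.066   0.3297] yaw [-180.     0.   -71.5] F [ 0.5  0.2 -0.6] norm [-0.297   0.0054  0.0088] rows 1.4253513948478955
```

```bash
python3 -m creep '[[[-0.06,0,0,0,0],[-0.06,0,0,0,0],[-0.06,0,0,0,0],[-0.06,0,0,0,0],[-0.06,0,0,0,0],[0,0,0,0,0]]]'; python3 -m creep '[[[-0.025,0,0.04,0,0],[-0.025,0,0.04,0,0],[-0.025,0,0.04,0,0],[-0.025,0,0.04,0,0],[-0.025,0,0.04,0,0],[0,0,0,0,0]]]'; python3 -c "
from h import *
go(.535,.013,.284)"
```

```text
clock: 23.63
tool_pos: [0.5433, -0.0078, 0.3293]
orientation: [-180.0, 0.0, -71.5]
force: [-0.7, 0.4, 0.1]
opening: 0.0006
gripper_force: 0.0
clock: 24.13
tool_pos: [0.5351, 0.0143, 0.2869]
orientation: [179.8, 0.0, -71.5]
force: [-0.2, -0.3, -0.6]
opening: 0.0002
gripper_force: 0.0
clock 24.1333 pos [0.5351 0.0143 0.2869] yaw [179.8   0.  -71.5] F [-0.2 -0.3 -0.6] norm [0.0059 0.0025 0.0143] rows 0.07543704782938862
```

Push down gently the last few millimetres until the stop is felt.

```bash
python3 -m creep '[[[0,0,0.012,0,0],[0,0,0.006,0,0],[0,0,0,0,0]]]'; python3 -m creep '[[[0,0,0.006,0,0],[0,0,0,0,0],[0,0,0,0,0]]]'
```

```text
clock: 24.38
tool_pos: [0.5362, 0.0138, 0.2855]
orientation: [180.0, 0.0, -71.6]
force: [-0.6, 0.8, -0.5]
opening: 0.0003
gripper_force: 0.0
clock: 24.63
tool_pos: [0.5362, 0.0138, 0.2846]
orientation: [-180.0, 0.0, -71.5]
force: [-0.6, 0.4, 0.8]
opening: 0.0002
gripper_force: 0.0
```

```bash
python3 -m creep '[[[0,0,0.008,0,0],[0,0,0,0,0],[0,0,0,0,0]]]'; python3 -m creep '[[[0,0,0.008,0,0],[0,0,0,0,0],[0,0,0,0,0]]]'
```

```text
clock: 24.88
tool_pos: [0.5362, 0.0138, 0.2843]
orientation: [-179.9, -0.0, -71.5]
force: [-4.7, 0.3, 11.5]
opening: 0.0005
gripper_force: 5.8
clock: 25.13
tool_pos: [0.5362, 0.0138, 0.284]
orientation: [-179.9, -0.0, -71.5]
force: [-9.7, 2.1, 24.7]
opening: 0.0005
gripper_force: 12.1
```

Stop reached (25 N at z≈0.106). Retreat upward and check.

```bash
python3 -m creep '[[[0,0,-0.1,0,0],[0,0,-0.18,0,0],[0,0,-0.18,0,0],[0,0,-0.18,0,0],[0,0,-0.18,0,0],[0,0,-0.18,0,0],[0,0,0,0,0],[0,0,0,0,0]]]'
python3 - <<'E'
from h import *
p=snapshot('scene');cv2.imwrite('pics/s8.png',cv2.resize(p['frame'][130:330,220:460,::-1],None,fx=3,fy=3))
print(nets.landmark_of(p,'guard_edge')[:1],nets.landmark_of(p,'lever_grip')[:1])
h=np.array([.553,-.038,.102]);v=np.array([-.316,.949,0])
for g in (0,.1,.2): print(g,proj(p,h+.09*(np.cos(g)*v+np.sin(g)*np.array([0,0,1]))+[0,0,.004]))
E
```

```text
clock: 25.8
tool_pos: [0.5362, 0.0138, 0.4838]
orientation: [-179.7, 0.0, -71.5]
force: [-0.3, 1.0, -0.9]
opening: 0.0001
gripper_force: 0.0
[{'uv': [333.7, 196.7], 'confidence': 0.8}] [{'uv': [346.8, 209.7], 'confidence': 0.6}]
0 [[335.46884194 199.44034566]]
0.1 [[335.46263577 197.32655705]]
0.2 [[335.21321458 195.11359315]]
```

View pics/s8.png

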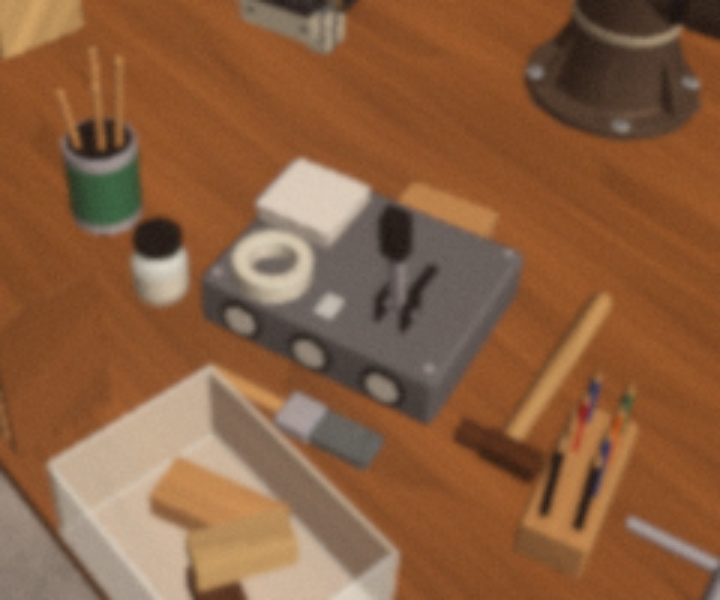

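The guard lies flat at (313,200), the lever stands at (395,232) as at the start, and everything else is in place.

```bash
python3 -c "
from plant import workorder
print(workorder.close_job())"
```

```text
the job is handed in; nothing more can be done
None
```

I handed the job in at about 26 s; the hand-in returned no verdict. The button was held until the lever dropped, the lever was lifted back onto its stop (it needed a second grasp after first staying near upright), the guard was pressed shut to its stop, and the last picture shows nothing else moved.

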